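Free the small flask insert from the nested heating blocks and load the hotplate

TASK

The three nested aluminium heating blocks standing on the bench are twist-locked together: free the small flask insert on top by turning it counter-clockwise (seen from above) while lifting, leaving the two larger blocks nested where they stand. Set it down, without dropping it, in the matching cavity of the block on the hotplate, its two lugs in the two notches, so that it sits upright on the cavity floor, and let go. Leave the small flask, vial, bottle, spatula and clamp beside them as they are.

Things in the scene. Friction and masses are not known exactly. Their poses are not given: they have to be found in the camera images.
- insert: The small flask insert on top of the nested set: bare aluminium, loose, 0.15 to 0.31 kg, 72 mm high. Origin: centre of its underside, z up its axis. Foot: a plug tapering from 25 mm radius at the underside to 30 mm radius at 22 mm height, then straight to 38 mm. Above it a round collar, 40 to 72 mm high.
- collar (a point): Centre of the insert's collar, 60 mm above its underside; axes as insert. Collar: 52 mm outer diameter, 5 mm wall, open flask well on top. Two thumb ribs stand out from it along own +x and -x, right above the lugs: 10 mm wide, to 31 mm from the axis, at 48 to 72 mm height. Grip across the collar along own y (52 mm), between the ribs, or across the ribs along x (62 mm).
- lug (a point): One of the insert's two bayonet lugs (the other is opposite): along the insert's own +x and -x, 12 mm wide, reaching 38 mm from the axis, 22 to 28 mm above the insert's underside. Hidden under the lip of the middle bowl while locked.
- middle_bowl: The middle block: a round aluminium bowl, loose, 0.35 kg, 92 mm diameter, 47 mm high. Origin: centre of its underside. The insert stands on its inner floor, 8 mm above the origin. Keyed in the outer block, it turns at most about 0.1 rad. If the insert is pulled up without turning, the bowl comes along.
- lip (a point): Top centre of the middle bowl's mouth; axes as middle_bowl. A lip (6 mm thick, bore 64 mm) overhangs the lugs with 5 mm up-down play. Two notches in it along the bowl's own +x and -x, 21 mm wide at the bore, let the lugs out. The insert's x starts 0.75 to 1.1 rad clockwise of the bowl's x; turned counter-clockwise till they line up (0.1 rad; a stop comes 0.13 rad beyond), it lifts out.
- outer_block: The largest block of the nested set, aluminium, loose, 0.95 kg, standing on the bench: round, 135 mm diameter, 34 mm high, a small black knob on each side along its own x (to 93 mm from the axis). Origin: centre of its underside. The middle bowl stands on its inner floor, 8 mm above the origin.
- plate_block: The aluminium block on the hotplate's round white top, fixed: 135 mm diameter, 44 mm high, a black knob on each side along its own x. Origin: centre of its underside, 100 mm above the bench.
- cavity (a point): Centre of the cavity floor of plate_block, 34 mm below its top face, 110 mm above the bench; axes as plate_block. Cavity: round, 66 mm diameter, with two notches along the block's own +x and -x (21 mm wide at the wall, to 41 mm from the axis) for the insert's lugs. With x axes in line, either way round, within 0.1 rad, the insert goes down to the floor.
- hotplate: Hotplate stirrer, fixed: white case 250 by 165 mm, 80 mm high, with two knobs on its front, and a round white top of 145 mm diameter at 100 mm height. Origin: on the bench under the centre of the round top; its front faces -x of its own frame, 155 mm (knobs 172 mm) from the origin, its rear 95 mm.
- small_flask: Bystander: 25 ml round-bottom glass flask, 41 mm diameter, on a cork ring, top about 100 mm above the bench. Origin under the sphere.
- reagent_bottle: Bystander: glass bottle with red cap, 70 mm diameter, 135 mm high. Origin: centre of its underside.
- sample_vial: Bystander: small amber vial with black cap, 28 mm diameter, 58 mm high. Origin: centre of its underside.
- spatula: Bystander: steel laboratory spatula lying flat, about 210 mm long along its own x. Origin at its middle, on the bench.
- lab_clamp: Bystander: two-prong clamp with boss head lying flat, about 240 mm long along its own x, 36 mm high. Origin near its middle, on the bench.
Mind the look-alikes: they are no part of the job. What is shaped like the insert but turquoise is not meant. What is shaped like the middle_bowl but blue is not meant.

How it is judged:
By the outcome, as a careful person would: the job done as asked, in the order asked, and still so for the second after the job is handed in, with the robot touching nothing.
It also fails if it takes over 51 s, if anything falls off the work surface, if the arm or the gripper's body presses on something with over 40 N, if the wrist force passes 120 N, or if a joint passes its speed limit or range.

ROBOT

A 6-joint arm with a two-finger parallel gripper is mounted at the origin on the work surface. World frame = base frame: x ahead of the robot, y to its left, z up, the work surface at z = 0. Lengths are in m, angles in rad, forces in N, time in s.
With the tool pointing down it reaches from about 0.15 to 0.775 m from the base axis. Payload 6.1 kg.
Tool frame: the origin (TCP) lies on the centre line of the jaws, within the pads' length; the fingertips stand robot.tips_ahead ahead of it and the grasp point (between the pads) is the TCP (robot.tips_ahead is the distance from the TCP to the fingertips, in m); x points along the fingers, y is the direction in which the jaws open and shut, and the axes are right-handed (so a half turn about x gives the same grasp; the last joint's range is limited). The gripper opens to 85 mm and grips with 20 to 120 N. Pads are 22 mm wide; open, the fingers measure 114 mm over their backs; the gripper's body (76 mm by 85 mm) begins 54 mm behind the grasp point. The pads swing forward as they close: fully open they stand 13 mm farther back than shut.
Start: joints at [0, 0.126, -0.04, 1.405, 0, 1.571], TCP at [0.525, -0, 0.25] pointing down, gripper open.
Joint ranges: [-2.72, 2.72], [-0.95, 1.95], [-1.27, 1.35], [-1.78, 2.02], [-1.46, 1.47], [-3.14, 3.14]. Speed limits (rad/s): [2.39, 2.39, 3.01, 3.14, 3.14, 3.14].

INTERFACE

Orientations are given as a 3x3 rotation matrix whose columns are the frame's x, y, z axes.
In Python, from rig import robot gives the robot as it stands. The module is installed in compiled form; this text tells all that it offers.
- The arm moves only by the tool arm_command, never from a script. Its argument "plan" is one flat list of numbers, 7 for each row, row after row: the opening in per cent of the stroke, from 0 (shut) to 100 (fully open), then the shift along the tool's x, y, z in m, then the turn, a rotation vector about the tool's x, y, z in rad. In form: [gripper, tx, ty, tz, rx, ry, rz, gripper, tx, ty, tz, rx, ry, rz, ...]. A call has 1 to 5 rows; each row is the pose to reach, as a shift and turn from the pose commanded when the call began, along the tool's axes at that moment; what a row does not reach only later rows make up. A row lasts 1/10 s, in which the tool goes at most 50 mm and 8.59 degrees, less where a joint would pass 70% of its speed; a pose out of reach is approached as far as the arm can. A call with a gripper value outside its range is refused whole. The fingers move at their own pace and stop on an object; the grip force is fixed at half the most. Time passes only in rows, so rows that repeat a pose let the fingers close. It gives the time, the measured TCP pose, the force and the opening at its end, in the units of the state.
- robot.state(): the state, without advancing time (a new reading comes with each control period).
- robot.capture(name): name is "scene" or "side" or "wrist"; returns a dict with "img" (420x560x3 uint8, red, green, blue), "fovy" (degrees; the focal length in pixels is half the picture's height over the tangent of half this angle, whatever the lens; pixels are square), "cx", "cy" (the principal point, pixels), "k1" (the pictures are not rectified: a ray, as slopes to the right and down, at radius r is drawn at 1 + k1 r^2 times it, then the intrinsics apply), "R" (3x3) and "t" (3): a world point X has camera coordinates R X + t; the wrist camera has in their place "hand_eye" (4x4, takes a point from camera to tool coordinates, whose origin is the TCP and whose axes are the tool frame's). Camera axes: x right, y down, z forward; pixel columns grow to the right and rows downward; lengths in m; the calibration is good to about 2 mm. A picture is of the moment at which its call begins: read the wrist's pose just before it. There is no depth.
- robot.close_job(): hands the job in, once; it reports no verdict.
The state is a dict: "clock": time; "joints": joint angles; "joint_velocities": joint speeds; "effort": joint torques, N m; "ee_pos": TCP position; "orientation": TCP orientation; "contact_force": force on the tool from outside, world axes, zero at the start; "moment": the same for the moment, N m; "width": finger opening in m.
Only numpy, scipy, OpenCV 4.12 (cv2) and the standard library are available. Lean on these libraries where they do the work, as an engineer would, in place of code of your own. Each camera call takes 0.05 s, during which the arm holds its last target. There are 200 camera calls.

## Working session

There is one attempt and no reset: what is moved stays moved. The work goes in short steps, Python scripts to look and compute and a tool call to move; the robot and the scene stay as the last step left them, time stands still between calls to the robot, and variables do not carry over. Pictures are saved under pics/ and viewed, about 8 in all and at most 12, crops included, and the job is handed in when it is done.

Besides the shell and the picture viewer there is one more tool, called by a JSON object that holds its "api" and its "payload". arm_command: Moves the arm, as the interface text tells. Its arguments: {"type":"object","properties":{"plan":{"type":"array"}},"required":["plan"]}

```bash
mkdir -p pics
cat > h.py <<'E'
import numpy as np, cv2, pickle
from rig import robot
def cap(n,tag):
    s=robot.state(); c=robot.capture(n)
    if n=='wrist':
        T=np.eye(4);T[:3,:3]=s['orientation'];T[:3,3]=s['ee_pos'];M=np.linalg.inv(T@np.array(c['hand_eye']));c['R']=M[:3,:3];c['t']=M[:3,3]
    pickle.dump(c,open(f'pics/{tag}.pkl','wb')); return c
def load(tag): return pickle.load(open(f'pics/{tag}.pkl','rb'))
def f(c): return 210/np.tan(np.radians(c['fovy'])/2)
def proj(c,X):
    p=np.atleast_2d(X)@np.array(c['R']).T+np.array(c['t']);q=p[:,:2]/p[:,2:];q=q*(1+c['k1']*(q**2).sum(1,keepdims=True))
    return q*f(c)+[c['cx'],c['cy']]
def back(c,uv,z):
    d=(np.atleast_2d(uv).astype(float)-[c['cx'],c['cy']])/f(c);q=d.copy()
    for _ in range(20): q=d/(1+c['k1']*(q**2).sum(1,keepdims=True))
    R=np.array(c['R']);o=-R.T@np.array(c['t']);r=np.c_[q,np.ones(len(q))]@R
    return o+r*((z-o[2])/r[:,2])[:,None]
def crop(c,u0,v0,u1,v1,k,name):
    cv2.imwrite(f'pics/{name}.png',cv2.resize(c['img'][v0:v1,u0:u1,::-1],None,fx=k,fy=k,interpolation=cv2.INTER_CUBIC))
E
python3 - <<'E'
from h import *
s=robot.state();print(s,robot.tips_ahead)
for n in('scene','side'):
    c=cap(n,n+'0');crop(c,0,0,560,420,1.4,n+'0');print(c['fovy'],c['k1'],-np.array(c['R']).T@c['t'])
E
```

```text
{'clock': 0.0, 'joints': array([ 2.22083835e-05,  1.26421395e-01, -4.06392124e-02,  1.40541953e+00,
        1.82473653e-05,  1.57077578e+00]), 'joint_velocities': array([ 0.00061766,  0.00031669, -0.00021577,  0.00099547,  0.00076619,
        0.00159535]), 'effort': array([-1.88969068e-03, -4.35916471e+01,  3.52923596e+01,  1.73015334e-02,
       -7.00984879e-05, -2.14169546e-05]), 'ee_pos': array([5.24605051e-01, 1.66960267e-05, 2.49492463e-01]), 'orientation': array([[-1.68380627e-03,  9.99998581e-01,  4.27289465e-05],
       [ 1.82099707e-05,  4.27596691e-05, -9.99999999e-01],
       [-9.99998582e-01, -1.68380549e-03, -1.82819439e-05]]), 'contact_force': array([ 0.06258229, -0.16219817,  0.04841703]), 'moment': array([0.01278256, 0.02741298, 0.00548744]), 'width': 0.08538405269594564} 0.019
48.38681542945561 -0.09595655451586553 [ 1.20123669 -0.7815564   1.02679281]
47.29132025818944 0.05808830348332358 [0.02490177 0.91627109 0.72306218]
```

View pics/scene0.png

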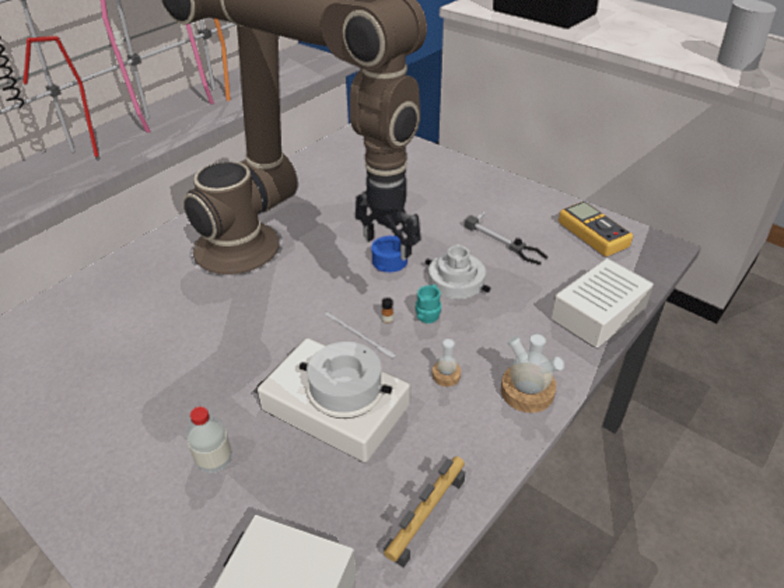

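View pics/side0.png

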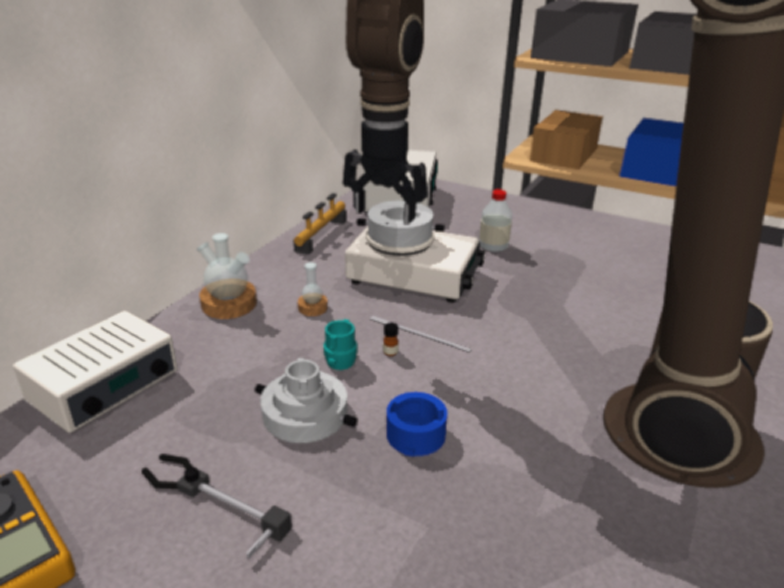

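The scene view shows the nested set with its collar at about (457,253) and the plate block at (346,362). In the side view they are at (303,370) and (400,213).

Run:
```python
from h import *
a=load('scene0');b=load('side0')
print('ins',back(a,np.array([[457,253]])/1.4,.088),back(b,np.array([[303,370]])/1.4,.088))
print('outer knobs z.02',back(a,np.array([[428,262],[487,289]])/1.4,.025),back(b,np.array([[260,389],[350,421]])/1.4,.025))
print('cav',back(a,np.array([[345,365]])/1.4,.144),back(b,np.array([[400,215]])/1.4,.144))
print('knobs',back(a,np.array([[303,367],[387,389]])/1.4,.125),back(b,np.array([[363,222],[438,227]])/1.4,.125))
print(robot.capture('wrist')['hand_eye'])
```

```text
ins [[0.52996311 0.24588622 0.088     ]] [[0.5249394  0.25174609 0.088     ]]
outer knobs z.02 [[0.45074048 0.24012089 0.025     ]
 [0.62006208 0.24677789 0.025     ]] [[0.60651891 0.26126505 0.025     ]
 [0.4395705  0.25540572 0.025     ]]
cav [[ 0.60687253 -0.21754883  0.144     ]] [[ 0.60439825 -0.21936057  0.144     ]]
knobs [[ 0.53686316 -0.25914504  0.125     ]
 [ 0.69258093 -0.20034575  0.125     ]] [[ 0.67421356 -0.1870563   0.125     ]
 [ 0.52794655 -0.24306207  0.125     ]]
[[-4.71306087e-04 -2.89099261e-01  9.57299010e-01 -1.22615069e-01]
 [ 9.99999884e-01 -2.32028013e-04  4.22257728e-04  7.67530667e-04]
 [ 1.00045790e-04  9.57299098e-01  2.89099337e-01 -7.37102202e-02]
 [ 0.00000000e+00  0.00000000e+00  0.00000000e+00  1.00000000e+00]]
```

{"api": "arm_command", "payload": {"plan": [100, 0, 0, -0.05, 0, 0, 0, 100, 0, 0, -0.1, 0, 0, 0, 100, 0, 0, -0.15, 0, 0, 0, 100, 0, 0, -0.2, 0, 0, 0, 100, 0, 0.002, -0.249, 0, 0, 0]}}

```text
clock: 0.65
ee_pos: [0.5264, 0.2509, 0.2502]
orientation: [[-0.0, 1.0, 0.0], [-0.0, 0.0, -1.0], [-1.0, -0.0, 0.0]]
contact_force: [0.4, -0.8, 0.0]
width: 0.0853
```

{"api": "arm_command", "payload": {"plan": [100, 0, 0, 0, 0, 0, 0, 100, 0, 0, 0, 0, 0, 0, 100, 0, 0, 0, 0, 0, 0]}}

```text
clock: 0.95
ee_pos: [0.5269, 0.2483, 0.2501]
orientation: [[-0.001, 1.0, -0.001], [-0.001, -0.001, -1.0], [-1.0, -0.001, 0.001]]
contact_force: [0.0, -0.0, -0.6]
width: 0.0852
```

Run:
```python
from h import *
s=robot.state();print(s['ee_pos'],s['orientation'],s['joints'],s['clock'])
c=cap('wrist','w1');print(proj(c,[[.527,.249,.088],[.527,.249,.055]]),c['fovy']);crop(c,0,0,560,420,1.4,'w1')
```

```text
[0.52685168 0.24826459 0.25007277] [[-5.67700905e-04  9.99999710e-01 -5.08125902e-04]
 [-6.33566902e-04 -5.08485558e-04 -9.99999670e-01]
 [-9.99999638e-01 -5.67378786e-04  6.33855386e-04]] [ 4.40519224e-01  2.36863832e-01  9.41754844e-02  1.42889164e+00
 -3.31007644e-04  2.01182399e+00] 0.95
[[278.28157091 198.08811123]
 [278.35166602 190.2659615 ]] 68.2462850200046
```

View pics/w1.png

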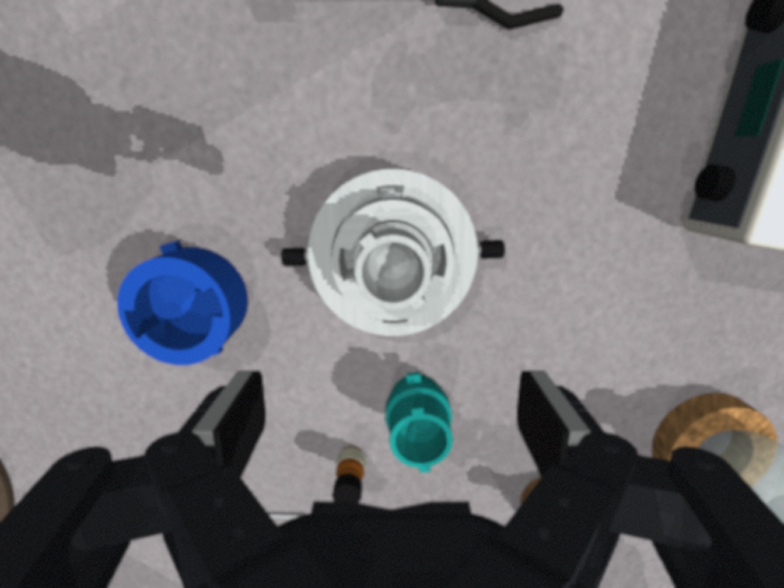

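Wrist view: collar centre is near (393,270), the bowl notches near (347,263) and (438,260), and the ribs at the upper left and lower right. I'll enlarge this area.

Run:
```python
from h import *
c=load('w1');crop(c,215,115,345,245,6,'w1c')
```

```text
(no output)
```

View pics/w1c.png

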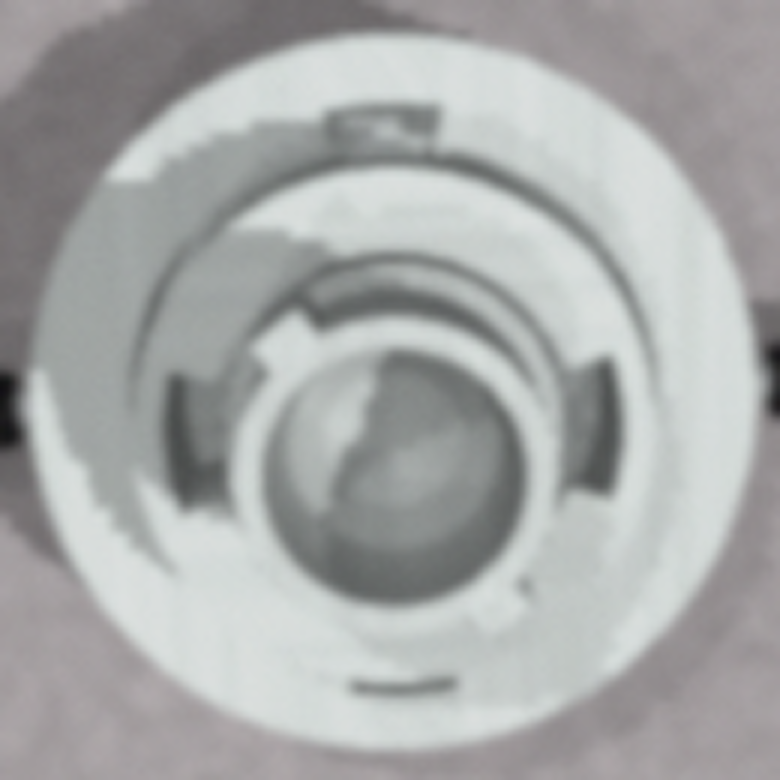

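Run:
```python
from h import *
c=load('w1');k=np.array([215,115])
def B(p,z): return back(c,np.array(p)/6+k,z)
print('collar',B([[394,473],[230,473],[560,473],[394,313],[394,635]],.088))
r=B([[275,335],[510,608]],.088);d=r[1]-r[0];print('ribs',r,r.mean(0),np.hypot(*d[:2]),np.arctan2(d[1],d[0]))
n=B([[180,442],[612,427]],.055);d=n[1]-n[0];print('notch',n,n.mean(0),np.hypot(*d[:2]),np.arctan2(d[1],d[0]))
```

```text
collar [[0.52925585 0.25314081 0.088     ]
 [0.50345572 0.25316075 0.088     ]
 [0.55537352 0.25313188 0.088     ]
 [0.52923233 0.27837438 0.088     ]
 [0.52928194 0.22627194 0.088     ]]
ribs [[0.51091153 0.27499256 0.088     ]
 [0.54792579 0.23083711 0.088     ]] [0.52941866 0.25291484 0.088     ] 0.057617348702987604 -0.8731507505150802
notch [[0.49203331 0.25074922 0.055     ]
 [0.56743613 0.25338264 0.055     ]] [0.52973472 0.25206593 0.055     ] 0.07544878921205823 0.034910469434743616
```

{"api": "arm_command", "payload": {"plan": [100, 0.03, 0.002, -0.004, -0.14, 0, 0, 100, 0.06, 0.002, -0.004, -0.28, 0, 0, 100, 0.09, 0.002, -0.004, -0.42, 0, 0, 100, 0.11, 0.002, -0.004, -0.56, 0, 0, 100, 0.12, 0.0025, -0.0045, -0.698, 0, 0]}}

```text
clock: 1.5
ee_pos: [0.5287, 0.2512, 0.1283]
orientation: [[-0.003, 0.764, 0.645], [-0.001, 0.645, -0.764], [-1.0, -0.003, -0.001]]
contact_force: [-0.7, 0.3, -0.7]
width: 0.0855
```

{"api": "arm_command", "payload": {"plan": [100, 0, 0, 0, 0, 0, 0, 100, 0, 0, 0, 0, 0, 0, 100, 0, 0, 0, 0, 0, 0]}}

```text
clock: 1.8
ee_pos: [0.5302, 0.2531, 0.1316]
orientation: [[0.002, 0.768, 0.64], [0.001, 0.64, -0.768], [-1.0, 0.002, 0.0]]
contact_force: [-0.1, -0.0, 0.0]
width: 0.0854
```

{"api": "arm_command", "payload": {"plan": [100, 0.02, 0, 0, 0, 0, 0, 100, 0.035, -0.001, 0, 0, 0, 0, 100, 0.045, -0.001, 0, 0, 0, 0, 100, 0.054, -0.001, 0, 0, 0, 0, 100, 0.054, -0.001, 0, 0, 0, 0]}}

```text
clock: 2.3
ee_pos: [0.5284, 0.2526, 0.0755]
orientation: [[-0.001, 0.767, 0.642], [-0.001, 0.642, -0.767], [-1.0, -0.001, -0.0]]
contact_force: [0.7, -0.1, 0.4]
width: 0.0855
```

{"api": "arm_command", "payload": {"plan": [0, 0, 0, 0, 0, 0, 0, 0, 0, 0, 0, 0, 0, 0, 0, 0, 0, 0, 0, 0, 0, 0, 0, 0, 0, 0, 0, 0, 0, 0, 0, 0, 0, 0, 0]}}

```text
clock: 2.8
ee_pos: [0.5292, 0.253, 0.0775]
orientation: [[0.002, 0.766, 0.643], [0.001, 0.643, -0.766], [-1.0, 0.002, 0.001]]
contact_force: [-1.6, -0.9, 5.4]
width: 0.0499
```

{"api": "arm_command", "payload": {"plan": [0, 0, 0, 0, 0, 0, 0, 0, 0, 0, 0, 0, 0, 0, 0, 0, 0, 0, 0, 0, 0]}}

```text
clock: 3.1
ee_pos: [0.5291, 0.253, 0.0775]
orientation: [[0.001, 0.766, 0.643], [0.001, 0.643, -0.766], [-1.0, 0.002, 0.0]]
contact_force: [-0.8, -1.7, 5.6]
width: 0.0501
```

Run:
```python
from h import *
s=robot.state();print(s['ee_pos'],s['contact_force'],s['moment'],s['width'])
c=cap('wrist','w2');crop(c,140,120,420,420,2,'w2')
```

```text
[0.52912786 0.25301498 0.07752519] [-0.76491561 -1.67399268  5.57375689] [-0.19398702  0.31230524 -0.03465099] 0.050106095604071824
```

View pics/w2.png

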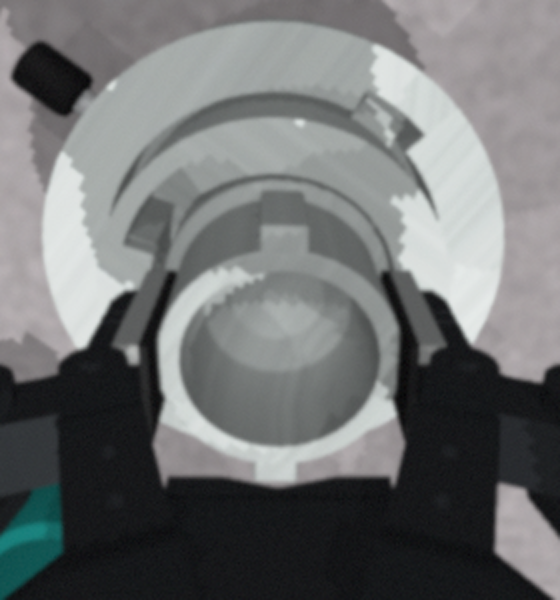

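The jaws hold the collar centred between the ribs, with the rear rib at (283,215) in line with the tool. Next is a 2.5 mm lift within the play, then the counter-clockwise turn.

{"api": "arm_command", "payload": {"plan": [0, -0.0015, 0, 0, 0, 0, 0, 0, -0.0025, 0, 0, 0, 0, 0, 0, -0.0025, 0, 0, 0, 0, 0]}}

```text
clock: 3.45
ee_pos: [0.5286, 0.2528, 0.0786]
orientation: [[-0.0, 0.766, 0.643], [-0.0, 0.643, -0.766], [-1.0, -0.0, -0.0]]
contact_force: [0.5, 0.3, -2.1]
width: 0.0499
```

{"api": "arm_command", "payload": {"plan": [0, 0, 0, 0, -0.1, 0, 0, 0, 0, 0, 0, -0.2, 0, 0, 0, 0, 0, 0, -0.3, 0, 0, 0, 0, 0, 0, -0.4, 0, 0, 0, 0, 0, 0, -0.45, 0, 0]}}

```text
clock: 3.95
ee_pos: [0.5285, 0.2528, 0.0784]
orientation: [[-0.001, 0.407, 0.913], [-0.0, 0.913, -0.407], [-1.0, -0.001, -0.001]]
contact_force: [0.4, 0.7, -2.5]
width: 0.0498
```

{"api": "arm_command", "payload": {"plan": [0, 0, 0, 0, -0.1, 0, 0, 0, 0, 0, 0, -0.2, 0, 0, 0, 0, 0, 0, -0.3, 0, 0, 0, 0, 0, 0, -0.4, 0, 0, 0, 0, 0, 0, -0.465, 0, 0]}}

```text
clock: 4.45
ee_pos: [0.5285, 0.2528, 0.0783]
orientation: [[-0.001, -0.046, 0.999], [-0.0, 0.999, 0.046], [-1.0, -0.0, -0.001]]
contact_force: [0.3, 0.1, -2.3]
width: 0.0499
```

{"api": "arm_command", "payload": {"plan": [0, 0, 0, 0, 0, 0, 0, 0, 0, 0, 0, 0, 0, 0]}}

```text
clock: 4.65
ee_pos: [0.5286, 0.2528, 0.0785]
orientation: [[-0.0, -0.041, 0.999], [-0.0, 0.999, 0.041], [-1.0, -0.0, -0.0]]
contact_force: [-1.2, 0.1, -1.7]
width: 0.0498
```

Run:
```python
from h import *
s=robot.state();print(s['ee_pos'],s['contact_force'],s['moment'],s['width'])
c=cap('wrist','w3');crop(c,140,120,420,420,2,'w3')
```

```text
[0.52859788 0.25280465 0.07849466] [-1.18192875  0.09631778 -1.65020713] [-0.00255926  0.00171577  0.04851203] 0.049842164770896605
```

View pics/w3.png

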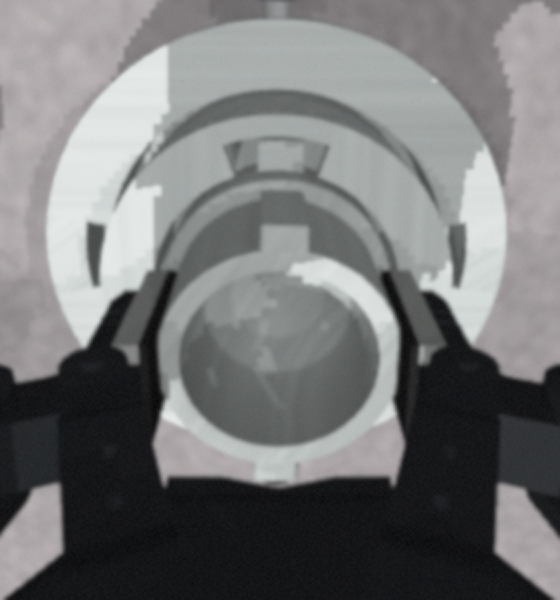

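The lug at (281,157) sits centred in the notch (232–325), and the wrist carries only the insert's weight. I'll lift it straight up.

{"api": "arm_command", "payload": {"plan": [0, -0.004, 0, 0, 0, 0, 0, 0, -0.008, 0, 0, 0, 0, 0, 0, -0.013, 0, 0, 0, 0, 0, 0, -0.018, 0, 0, 0, 0, 0, 0, -0.022, 0, 0, 0, 0, 0]}}

```text
clock: 5.2
ee_pos: [0.529, 0.253, 0.1016]
orientation: [[0.001, -0.042, 0.999], [0.0, 0.999, 0.042], [-1.0, 0.0, 0.001]]
contact_force: [1.2, 0.7, -2.1]
width: 0.0505
```

{"api": "arm_command", "payload": {"plan": [0, -0.03, 0, 0, 0, 0, 0, 0, -0.07, 0, 0, 0, 0, 0, 0, -0.11, 0, 0, 0, 0, 0, 0, -0.14, 0, 0, 0, 0, 0, 0, -0.158, 0, 0, 0, 0, 0]}}

```text
clock: 5.7
ee_pos: [0.5293, 0.2531, 0.2624]
orientation: [[0.004, -0.042, 0.999], [0.002, 0.999, 0.042], [-1.0, 0.002, 0.004]]
contact_force: [1.0, 0.7, -2.7]
width: 0.0498
```

Run:
```python
from h import *
s=robot.state();print(s['ee_pos'],s['contact_force'],s['joints'],s['orientation'])
c=cap('scene','s2');c2=cap('side','s3')
a=cv2.resize(c['img'][230:310,200:300],None,fx=4,fy=4,interpolation=2);b=cv2.resize(c2['img'][240:320,160:260],None,fx=4,fy=4,interpolation=2)
d=cv2.resize(c['img'][150:230,270:370],None,fx=4,fy=4,interpolation=2);e=cv2.resize(c2['img'][120:200,240:340],None,fx=4,fy=4,interpolation=2)
cv2.imwrite('pics/s2.png',np.vstack([np.hstack([d,b]),np.hstack([a,e])])[:600,:,::-1])
```

```text
[0.5292779  0.25312074 0.26238108] [ 0.97152019  0.67324277 -2.7337516 ] [ 4.46099885e-01  2.42201262e-01  1.27854785e-01  1.45223312e+00
 -2.76772381e-05  4.03969457e-01] [[ 0.003816   -0.04212102  0.99910523]
 [ 0.00179434  0.99911118  0.04211442]
 [-0.99999111  0.00163202  0.00388819]]
```

View pics/s2.png

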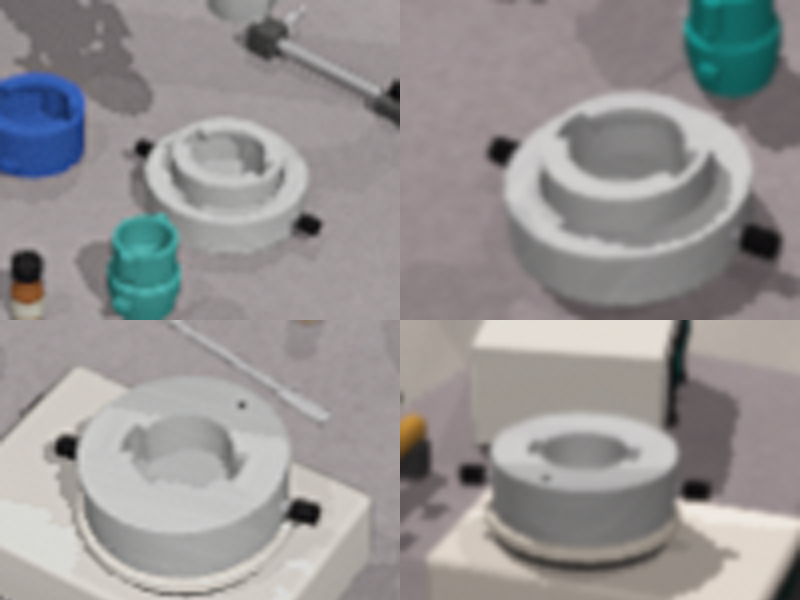

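The insert is out, the bowl is still nested in the outer block, and the plate cavity is empty. Next I move near the plate block so the wrist camera is above the cavity.

{"api": "arm_command", "payload": {"plan": [0, 0, -0.044, 0.014, 0, 0, 0, 0, 0, -0.089, 0.028, 0, 0, 0, 0, 0, -0.134, 0.043, 0, 0, 0, 0, 0, -0.179, 0.057, 0, 0, 0, 0, 0, -0.223, 0.071, 0, 0, 0]}}

```text
clock: 6.3
ee_pos: [0.609, 0.0312, 0.2572]
orientation: [[-0.002, -0.042, 0.999], [-0.0, 0.999, 0.042], [-1.0, 0.0, -0.002]]
contact_force: [1.2, 0.3, -2.0]
width: 0.05
```

{"api": "arm_command", "payload": {"plan": [0, 0, -0.044, 0.014, -0.06, 0, 0, 0, 0, -0.089, 0.028, -0.12, 0, 0, 0, 0, -0.134, 0.043, -0.2, 0, 0, 0, 0, -0.179, 0.057, -0.26, 0, 0, 0, 0, -0.223, 0.071, -0.32, 0, 0]}}

```text
clock: 6.8
ee_pos: [0.6895, -0.1887, 0.257]
orientation: [[-0.002, -0.356, 0.934], [0.001, 0.934, 0.356], [-1.0, 0.001, -0.002]]
contact_force: [1.1, 0.1, -1.1]
width: 0.0496
```

{"api": "arm_command", "payload": {"plan": [0, 0, 0, 0, 0, 0, 0, 0, 0, 0, 0, 0, 0, 0, 0, 0, 0, 0, 0, 0, 0]}}

```text
clock: 7.1
ee_pos: [0.689, -0.1859, 0.2578]
orientation: [[-0.002, -0.354, 0.935], [0.001, 0.935, 0.354], [-1.0, 0.001, -0.001]]
contact_force: [0.5, 0.2, -1.9]
width: 0.0498
```

Run:
```python
from h import *
s=robot.state();print(s['ee_pos'],s['contact_force'],s['joints'],s['orientation'],s['clock'])
c=cap('wrist','w4');print(proj(c,[[.605,-.218,.144]]));crop(c,0,0,560,420,1.4,'w4')
```

```text
[ 0.68903697 -0.18592217  0.2578246 ] [ 0.49712769  0.16236622 -1.91202853] [-2.63697155e-01  5.17188942e-01  5.11370294e-01  1.56668203e+00
  3.73450543e-04 -6.26073684e-01] [[-1.54809498e-03 -3.54496118e-01  9.35056205e-01]
 [ 8.04783102e-04  9.35056581e-01  3.54497593e-01]
 [-9.99998478e-01  1.30131338e-03 -1.16226391e-03]] 7.1
[[278.8451179   93.61476679]]
```

View pics/w4.png

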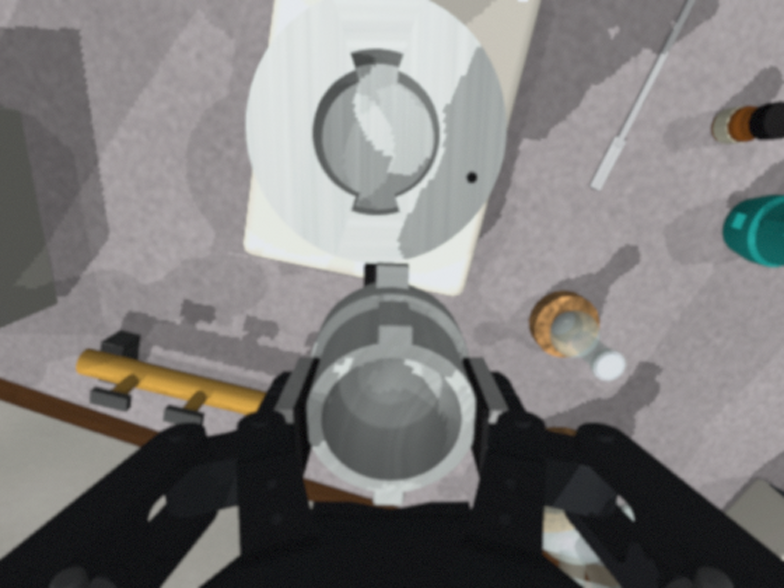

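The cavity is centred near (376,131), with notches at (377,57) and (376,207). The held insert is upright with a rib at (392,335). I'll take a crop for exact figures.

Run:
```python
from h import *
c=load('w4');crop(c,205,25,335,225,3.9,'w4c')
```

```text
(no output)
```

View pics/w4c.png

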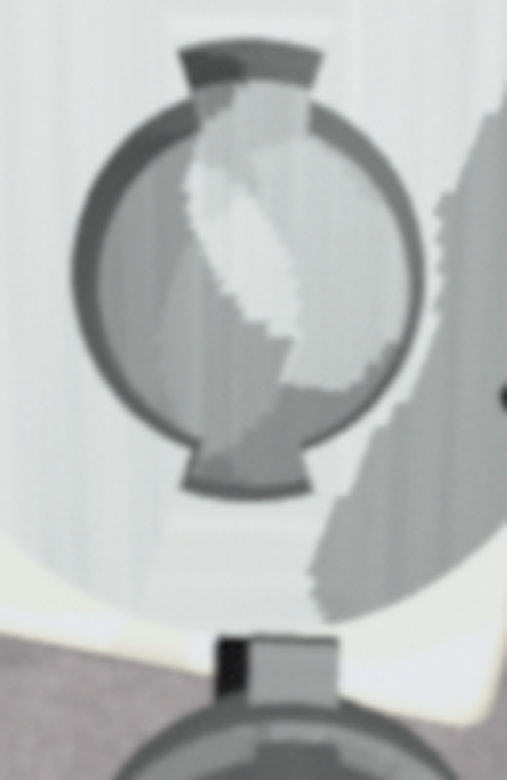

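Run:
```python
from h import *
c=load('w4');k=np.array([205,25])
B=lambda p,z: back(c,np.array(p)/3.9+k,z)
r=B([[73,275],[424,275]],.144);print('rim',r,r.mean(0),np.hypot(*(r[1]-r[0])[:2]))
q=B([[178,52],[324,55],[180,490],[313,492]],.144);t=(q[0]+q[1])/2;b=(q[2]+q[3])/2
m=B([[252,38],[247,501]],.144)
for x,y in((t,b),m): d=y-x;print((x+y)/2,np.hypot(*d[:2]),np.arctan2(d[1],d[0]))
s=robot.state();R=s['orientation'];p=s['ee_pos']
zt=p[2]+.0115
def tl(uv,z): return (back(c,np.array(uv)/1.4,z)-p)@R
print('far rib,near rib top',tl([[395,328],[388,500]],zt)); print('collar sides',tl([[306,412],[475,412]],zt)); print('lug',tl([[391.5,263]],zt-.072+.028))
```

```text
rim [[ 0.62020135 -0.25474637  0.144     ]
 [ 0.59726317 -0.19405431  0.144     ]] [ 0.60873226 -0.22440034  0.144     ] 0.06488209743209201
[ 0.60980185 -0.22397142  0.144     ] 0.07690894682374949 0.34300806503410536
[ 0.6094869  -0.22394561  0.144     ] 0.08132723985116676 0.3426344200970948
far rib,near rib top [[-0.01148483  0.00059736 -0.0305337 ]
 [-0.01151418 -0.00146132  0.02715877]]
collar sides [[-0.01151629 -0.02522365 -0.00442766]
 [-0.01148042  0.02393557 -0.00435207]]
lug [[ 0.0325186  -0.00024373 -0.03888045]]
```

{"api": "arm_command", "payload": {"plan": [0, 0, -0.002, -0.03, 0, 0, 0, 0, 0, -0.004, -0.06, 0, 0, 0, 0, 0, -0.007, -0.087, 0, 0, 0, 0, 0.02, -0.007, -0.087, 0, 0, 0, 0, 0.038, -0.007, -0.087, 0, 0, 0]}}

```text
clock: 7.65
ee_pos: [0.6099, -0.2231, 0.2221]
orientation: [[0.003, -0.355, 0.935], [-0.001, 0.935, 0.355], [-1.0, -0.002, 0.002]]
contact_force: [-0.6, -0.2, -1.7]
width: 0.05
```

{"api": "arm_command", "payload": {"plan": [0, 0, 0, 0, 0, 0, 0, 0, 0, 0, 0, 0, 0, 0]}}

```text
clock: 7.85
ee_pos: [0.6103, -0.2229, 0.2214]
orientation: [[0.0, -0.356, 0.935], [0.0, 0.935, 0.356], [-1.0, 0.0, 0.0]]
contact_force: [-0.1, -0.2, -1.0]
width: 0.0497
```

Run:
```python
from h import *
s=robot.state();print(s['ee_pos'],s['contact_force'],s['orientation'][:,1],s['clock'])
c=cap('scene','s4');c2=cap('side','s5')
a=cv2.resize(c['img'][190:310,190:310],(400,400),interpolation=2);b=cv2.resize(c2['img'][100:220,230:350],(400,400),interpolation=2)
w=cap('wrist','w5');cv2.imwrite('pics/s4.png',np.hstack([a,b])[:,:,::-1])
for n,cc in(('scene',c),('side',c2)):print(n,proj(cc,[[.6093,-.2241,.144]]))
```

```text
[ 0.61031456 -0.22288999  0.22144448] [-0.13747933 -0.16322993 -0.96411621] [-3.55703170e-01  9.34598980e-01  4.42542036e-05] 7.85
scene [[245.37905006 262.62244216]]
side [[284.97502407 152.62907578]]
```

View pics/s4.png

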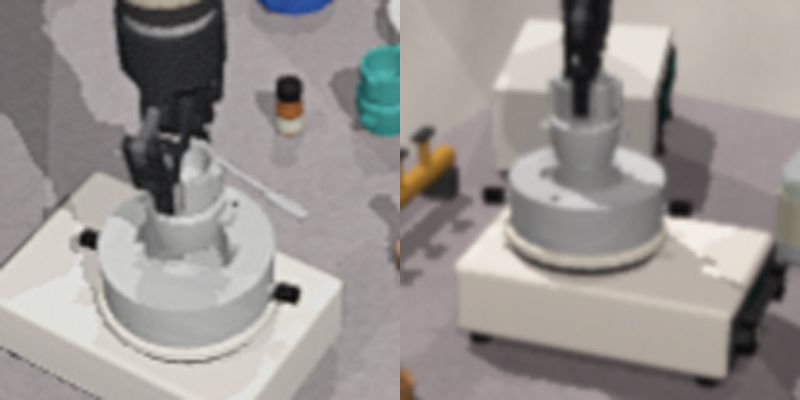

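Both views show the insert over the cavity centre: insert at x≈586 against block at 587 in the right panel, and 188 against 187 in the left. I'll lower it in guarded steps.

{"api": "arm_command", "payload": {"plan": [0, 0.006, 0, 0, 0, 0, 0, 0, 0.012, 0, 0, 0, 0, 0, 0, 0.018, 0, 0, 0, 0, 0, 0, 0.022, 0, 0, 0, 0, 0, 0, 0.026, 0, 0, 0, 0, 0]}}

```text
clock: 8.5
ee_pos: [0.6104, -0.2241, 0.1941]
orientation: [[-0.001, -0.354, 0.935], [0.0, 0.935, 0.354], [-1.0, 0.0, -0.001]]
contact_force: [0.7, 0.5, -1.9]
width: 0.05
```

{"api": "arm_command", "payload": {"plan": [0, 0.004, 0, 0, 0, 0, 0, 0, 0.008, 0, 0, 0, 0, 0, 0, 0.011, 0, 0, 0, 0, 0, 0, 0.014, 0, 0, 0, 0, 0]}}

```text
clock: 8.9
ee_pos: [0.6106, -0.2241, 0.1806]
orientation: [[0.0, -0.354, 0.935], [-0.0, 0.935, 0.354], [-1.0, -0.0, 0.0]]
contact_force: [0.1, -0.1, -2.0]
width: 0.0499
```

{"api": "arm_command", "payload": {"plan": [0, 0.002, 0, 0, 0, 0, 0, 0, 0.004, 0, 0, 0, 0, 0, 0, 0.005, 0, 0, 0, 0, 0, 0, 0.006, 0, 0, 0, 0, 0, 0, 0.006, 0, 0, 0, 0, 0]}}

```text
clock: 9.4
ee_pos: [0.6105, -0.2241, 0.1747]
orientation: [[-0.0, -0.354, 0.935], [0.0, 0.935, 0.354], [-1.0, 0.0, 0.0]]
contact_force: [-0.5, 0.6, -2.3]
width: 0.0501
```

Still no contact at 0.1747, about 3 mm to go.

{"api": "arm_command", "payload": {"plan": [0, 0.001, 0, 0, 0, 0, 0, 0, 0.002, 0, 0, 0, 0, 0, 0, 0.002, 0, 0, 0, 0, 0]}}

```text
clock: 9.7
ee_pos: [0.6105, -0.2241, 0.1726]
orientation: [[-0.0, -0.354, 0.935], [0.0, 0.935, 0.354], [-1.0, 0.0, -0.0]]
contact_force: [0.1, -0.7, -1.4]
width: 0.0501
```

{"api": "arm_command", "payload": {"plan": [0, 0.0005, 0, 0, 0, 0, 0, 0, 0.001, 0, 0, 0, 0, 0, 0, 0.001, 0, 0, 0, 0, 0]}}

```text
clock: 10.0
ee_pos: [0.6105, -0.2241, 0.1718]
orientation: [[-0.0, -0.354, 0.935], [-0.0, 0.935, 0.354], [-1.0, -0.0, -0.0]]
contact_force: [-0.7, 0.2, -2.3]
width: 0.0498
```

{"api": "arm_command", "payload": {"plan": [0, 0.0005, 0, 0, 0, 0, 0, 0, 0.001, 0, 0, 0, 0, 0, 0, 0.001, 0, 0, 0, 0, 0]}}

```text
clock: 10.3
ee_pos: [0.6107, -0.2241, 0.1716]
orientation: [[0.001, -0.354, 0.935], [-0.0, 0.935, 0.354], [-1.0, -0.001, 0.001]]
contact_force: [-1.2, 0.8, 4.1]
width: 0.0498
```

{"api": "arm_command", "payload": {"plan": [0, 0.0005, 0, 0, 0, 0, 0, 0, 0.0005, 0, 0, 0, 0, 0]}}

```text
clock: 10.5
ee_pos: [0.6107, -0.2241, 0.1716]
orientation: [[0.002, -0.354, 0.935], [-0.0, 0.935, 0.354], [-1.0, -0.001, 0.001]]
contact_force: [-1.9, 0.8, 7.0]
width: 0.0493
```

Floor contact came at 0.1716, where 0.1715 was predicted. Now I release, rise and check.

{"api": "arm_command", "payload": {"plan": [75, 0, 0, 0, 0, 0, 0, 85, 0, 0, 0, 0, 0, 0, 100, 0, 0, 0, 0, 0, 0, 100, 0, 0, 0, 0, 0, 0, 100, 0, 0, 0, 0, 0, 0]}}

```text
clock: 11.0
ee_pos: [0.6105, -0.2241, 0.1701]
orientation: [[-0.0, -0.354, 0.935], [0.0, 0.935, 0.354], [-1.0, 0.0, -0.0]]
contact_force: [-0.5, -0.2, 0.1]
width: 0.0855
```

{"api": "arm_command", "payload": {"plan": [100, -0.01, 0, 0, 0, 0, 0, 100, -0.03, 0, 0, 0, 0, 0, 100, -0.06, 0, 0, 0, 0, 0, 100, -0.1, 0, 0, 0, 0, 0, 100, -0.13, 0, 0.03, 0, 0, 0]}}

```text
clock: 11.5
ee_pos: [0.6368, -0.2146, 0.3052]
orientation: [[0.003, -0.352, 0.936], [-0.002, 0.936, 0.352], [-1.0, -0.003, 0.002]]
contact_force: [1.4, 0.4, 0.9]
width: 0.0855
```

{"api": "arm_command", "payload": {"plan": [100, 0, 0, 0.03, 0, 0, 0, 100, 0, 0, 0.06, 0, 0, 0, 100, 0, 0, 0.06, 0, 0, 0, 100, 0, 0, 0.06, 0, 0, 0]}}

```text
clock: 11.9
ee_pos: [0.695, -0.192, 0.2997]
orientation: [[-0.001, -0.355, 0.935], [0.0, 0.935, 0.355], [-1.0, 0.0, -0.001]]
contact_force: [-0.9, -0.4, 0.3]
width: 0.0852
```

Run:
```python
from h import *
s=robot.state();print(s['ee_pos'],s['contact_force'],s['width'],s['clock'])
c=cap('scene','s6');c2=cap('side','s7');w=cap('wrist','w6')
P=lambda i,u,v,n:cv2.resize(i['img'][v:v+n,u:u+n],(400,300) if 0 else (300,300),interpolation=2)
u,v=proj(w,[[.61,-.224,.17]])[0].astype(int);print(u,v)
L=[P(c,190,190,120),cv2.resize(w['img'],(400,300)),]
M=[P(c2,230,100,120),cv2.resize(c2['img'][190:340,100:300],(400,300),interpolation=2)]
cv2.imwrite('pics/s6.png',np.vstack([np.hstack(L),np.hstack(M)])[:,:,::-1])
# seat check: collar top centre at z=.182
for n,cc in(('scene',c),('side',c2)):print(n,proj(cc,[[.6093,-.2241,.182]]))
```

```text
[ 0.69497933 -0.19196444  0.29974732] [-0.85862223 -0.43369177  0.32120765] 0.08521390346467154 11.9
279 95
scene [[244.46443547 252.32048813]]
side [[285.2577486  140.41196536]]
```

View pics/s6.png

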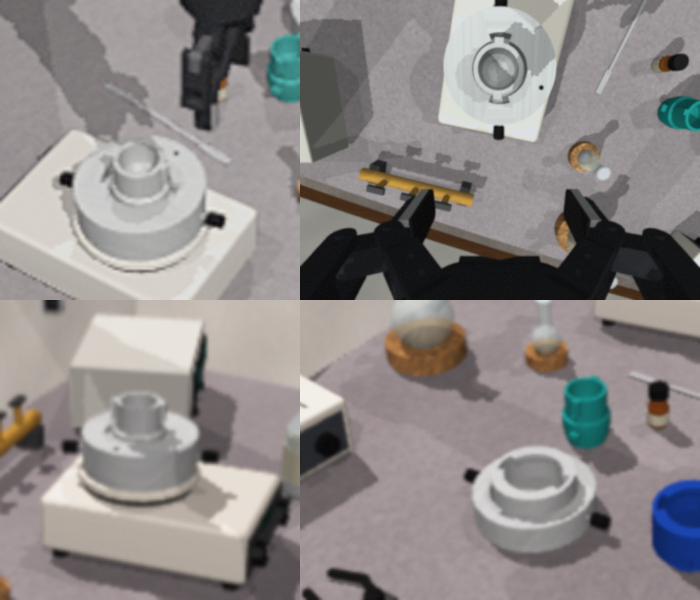

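The insert sits upright in the cavity with its ribs in line with the notches. The two larger blocks are still nested, the bystanders are undisturbed, and the gripper is clear, so I'm handing the job in.

```bash
python3 -c "
from rig import robot
print(robot.close_job(), robot.state()['clock'])"
```

```text
the job is handed in; nothing more can be done
the job is handed in; nothing more can be done
```

The small insert is now in the cavity of the hotplate block, and I handed the job in shortly after 11.9 s of the 51 s allowed. I gripped it across the collar, lifted it about 1 mm within the play, and turned it about 0.92 rad counter-clockwise. I lifted it out once the lug showed in the bowl's notch, then lowered it into the cavity and let go.

- **Seating:** floor contact came with the tool at 0.1716 m, against 0.1715 m predicted. There was no contact on the way down, and the contact force reached about 7 N before release.
- **Last pictures:** the insert stands upright and centred, with its ribs in line with the notches. The bowl is still nested in the outer block, and the gripper is clear.
- **Bystanders:** the flask, vial and spatula looked unmoved. The bottle and clamp were only partly in the last crops, and the arm stayed well clear of both.
- **Disagreements:** the fixed cameras and the wrist camera differed by up to about 7 mm on both the nested set and the cavity. I used the wrist values, and the descent confirmed the cavity position. The gripper read about 50 mm on the 52 mm collar, but the grip held with no visible slip.

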